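# Clamp the long column into the bench column holder

## Task

Fit the long steel separation column into the column holder: draw the holder's red-gripped clamp slide right back to its open stop, lay the column gently in the two white V saddles with its blue end fitting towards the fixed end block (the one with the blue mark), then push the clamp slide fully home to its other stop so that both ends of the column are caught under the hoods, and let go. Leave the short column and the small beaker where they are.

Things in the scene. Friction and masses are not known exactly. Their poses are not given: they have to be found in the camera images.
- holder_base (a point): Column holder, fixed: grey base plate 76 x 320 mm, top 14 mm above the bench. This point is the centre of its underside; x across, y along the column's place towards the fixed end block, z up. Two white 90 degree V saddles, each 14 mm long, at y = -29 and +57 mm, lips 46 mm above the bench; the plate is free between them. The clamp slide with the red grip runs at the -y end.
- end_block (a point): Inner face of the blue-grey fixed end block with a blue mark on top, at holder y = +133 mm, 40 mm above the bench (on the axis of the saddles); axes as holder_base. Block 40 mm wide, 58 mm tall; its hood reaches 16 mm over the column's end (26 mm wide inside, roof underside 52 mm above the bench); brass nipple behind.
- cradle_axis (a point): Point fixed on the holder where the middle of the column is to be laid while the clamp is fully open: 40 mm above the bench on the axis of the saddles, at holder y = +11 mm; axes as holder_base. The column then has 9 mm of free length to each hood.
- home_axis (a point): Point fixed on the holder where the middle of the column lies once the clamp is home: 40 mm above the bench, at holder y = +35 mm, within 1 mm (the clamp pushes the column about 24 mm along the saddles to there); axes as holder_base.
- clamp_grip (a point): Red grip on the clamp slide: 24 mm across (x) by 18 mm along the slide (y), standing 60 to 89 mm above the bench on a block 40 mm wide with its top at 58 mm. This point is on the grip's axis, 79 mm above the bench; axes as the holder's. The wall that pushes the column lies 22 mm on towards +y, and its hood, like the end block's, reaches 16 mm beyond.
- clamp_slide (a joint): Travel of the clamp slide along the holder's +y, in m: 0 = drawn right back to its open stop, 0.048 = fully home at its other stop. It has 3 N of friction and stays where it is left; it starts part-way. The column fits between the hoods only when it is drawn back.
- column_mid (a point): Long separation column, loose, 194 mm long, about 0.16 kg: steel tube 14 mm thick, a nut at each end (16 to 18 mm thick, 14 mm long), a blue end fitting at one end, brass at the other. This point is its middle, on the axis; its y runs along the column away from the blue end, to the brass one. Lying on the bench its axis is 8 mm up.
- column_blue_end (a point): Tip of the blue end fitting of the long column, on its axis, 97 mm from its middle.
- column_short: Short column like the long one but 119 mm long, loose on the bench, not used. Origin at the centre of its underside.
- small_beaker: Small clear beaker, 53 mm across, 61 mm tall, loose, standing on the bench. Origin at the centre of its underside.
Mind the look-alikes: they are no part of the job. Leave any orange look-alike of the part that bears column_mid alone.

How it is judged (in metres and radians):
On the way, in this order (a step that is already met when the one before it is completed fails the run):
1. the clamp slide is drawn back to its open stop (within 3 mm) (value of joint clamp_slide below 0.003 m), for 0.1 s.
2. with the clamp still open, the long column lies in both saddles, blue end towards the fixed end block (value of joint clamp_slide below 0.01 m and x of column_mid in the frame of cradle_axis between -0.004 and 0.004 m and z of column_mid in the frame of cradle_axis between -0.004 and 0.004 m and angle between the y axis of column_mid and the y axis of holder_base, either way round below 0.06 rad and y of column_blue_end in the frame of cradle_axis above 0.05 m and contact force between the fingers and column_long below 0.05 N), for 0.1 s.
At the end, for the whole second after the job is handed in: The clamp slide is within 2.5 mm of its home stop; the long column lies at rest along the saddles under both hoods, its middle within 4 mm of its home place, its axis within 0.04 rad of the holder's, its blue end at the fixed end block (value of joint clamp_slide above 0.0455 m and distance between column_mid and home_axis below 0.004 m and angle between the y axis of column_mid and the y axis of holder_base, either way round below 0.04 rad and y of column_blue_end in the frame of home_axis above 0.08 m and linear speed of column_long below 0.02 m/s); the robot touches nothing.
It fails at once if the long column is dropped into the saddles (let go from more than about 15 mm above them) (linear speed of column_long above 0.55 m/s and distance between column_mid and cradle_axis below 0.05 m and contact force between the fingers and column_long below 0.05 N).
It fails at once if the short column is moved more than 30 mm (distance of column_short from where it was at the start of the episode above 0.03 m).
It fails at once if the small beaker is moved more than 30 mm or tipped (distance of small_beaker from where it was at the start of the episode above 0.03 m or angle between small_beaker's own z axis and vertical above 0.4 rad).
It also fails if it takes over 69 s, if anything falls off the work surface, if the arm or the gripper's body presses on something with over 40 N, if the wrist force passes 120 N, or if a joint passes its speed limit or range.

## Robot

A 6-joint arm with a two-finger parallel gripper is mounted at the origin on a cart in front of the work surface, level with it; the furniture and walls round the work are solid. World frame = base frame: x ahead of the robot, y to its left, z up, the work surface at z = 0. Lengths are in mm, angles in rad, forces in N, time in s.
With the tool pointing down it reaches from about 350 to 975 mm from the base axis. Payload 7.1 kg.
Tool frame: the origin (TCP) lies midway between the tips of the shut fingers; the grasp point (between the pads) lies 19 mm behind it (ctrl.hold_point_z is the distance from the TCP to the grasp point, in mm); x points along the fingers, y is the direction in which the jaws open and shut, and the axes are right-handed (so a half turn about x gives the same grasp; the last joint's range is limited). The gripper opens to 88 mm and grips with 3 to 60 N. Pads are 20 mm wide; open, the fingers measure 115 mm over their backs; the gripper's body (75 mm by 178 mm) begins 61 mm behind the grasp point.
Start: joints at [1.21, 0.423, 1.63, -0, 1.089, -0.019], TCP at [209.458, 588.84, 222.675] pointing down, gripper open.
Joint ranges: [-3, 3], [-0.9, 2.11], [0.09, 2.58], [-1.31, 4.45], [0.11, 2.69], [-2.54, 2.54]. Speed limits (rad/s): [2.39, 2.39, 3.01, 3.14, 3.14, 3.14].

## Interface

Orientations are given as a rotation vector (axis times angle).
In Python, from workcell import ctrl, get_image, calibration gives the robot as it stands.
- The arm moves only by the tool move_arm, never from a script. Its argument "rows" is a list of rows, each a list of 5 numbers: the shift along the world's x, y, z in mm, then the turn about the world's z in rad, then the closure, from -1 (fully open) to 1 (shut). In form: [[tx, ty, tz, roll, jaw], ...]. A call has 1 to 12 rows; each row is the pose to reach, as a shift and turn from the pose measured when the call began; what a row does not reach only later rows make up. A row lasts 1/8 s, in which the tool goes at most 62.5 mm and 10.7 degrees, less where a joint would pass 70% of its speed; a pose out of reach is approached as far as the arm can. A call with a gripper value outside its range is refused whole. The fingers move at their own pace and stop on an object; the grip force is fixed at half the most. Time passes only in rows, so rows that repeat a pose let the fingers close. It gives the time, the measured TCP pose, the force and the opening at its end, in the units of the state.
- ctrl.get_obs(): the state, without advancing time (a new reading comes with each control period).
- get_image(name): name is "scene" or "side" or "wrist"; returns the picture (384x512x3 uint8, blue, green, red); there is no depth.
- calibration(name): a dict with "fx", "fy", "cx", "cy" (pixels), "view" (4x4, takes a point from world to camera coordinates); the wrist camera has in their place "T_tool_cam" (4x4, takes a point from camera to tool coordinates, whose origin is the TCP and whose axes are the tool frame's). Camera axes: x right, y up, looking along -z (the intrinsics and any distortion apply to the point x, -y, -z); pixel columns grow to the right and rows downward; lengths in mm; the calibration is good to about 2 mm. The wrist camera is an equidistant fisheye: a pixel r from the principal point sees the ray r / f radians off the axis. A picture is of the moment at which its call begins: read the wrist's pose just before it. calibration takes no time and is no camera call.
- ctrl.close_job(): hands the job in, once; it reports no verdict.
The state is a dict: "t": time; "qpos": joint angles; "qvel": joint speeds; "joint_torque": joint torques, N m; "ee_pos": TCP position; "orientation": TCP orientation; "ft_force": force on the tool from outside, world axes, zero at the start; "moment": the same for the moment, N m; "width": finger opening in mm.
Only numpy, scipy, OpenCV 4.12 (cv2) and the standard library are available. Lean on these libraries where they do the work, as an engineer would, in place of code of your own. Each camera call takes 0.05 s, during which the arm holds its last target.

## Working session

There is one attempt and no reset: what is moved stays moved. The work goes in short steps, Python scripts to look and compute and a tool call to move; the robot and the scene stay as the last step left them, time stands still between calls to the robot, and variables do not carry over. Pictures are saved under pics/ and viewed, and the job is handed in when it is done.

Besides the shell and the picture viewer there is one more tool, called after "Emit:" as name([rows], argument=value, ...), one row to a line, values as JSON. move_arm: Moves the arm, as the interface text tells. Its arguments: {"type":"object","properties":{"rows":{"type":"array"}},"required":["rows"]}

```bash
mkdir -p pics; ls
python3 - <<'E'
from workcell import ctrl,get_image,calibration
import cv2
print(ctrl.get_obs())
for n in("scene","side","wrist"):
    cv2.imwrite(f"pics/{n}0.png",get_image(n)); print(n,calibration(n))
E
```

```text
pics
{'t': 0.0, 'qpos': array([ 1.20998018e+00,  4.23841585e-01,  1.63067397e+00, -4.36919553e-05,
        1.08860098e+00, -1.89793568e-02]), 'qvel': array([-1.01182134e-05, -1.19962700e-03, -8.25179120e-06,  4.23068498e-04,
        8.99579862e-04,  1.86362636e-03]), 'joint_torque': array([ 1.99055248e-03, -5.44622612e+01, -2.73669845e+01,  6.46641897e-02,
        2.26884498e-02, -9.39722531e-05]), 'ee_pos': array([209.29187577, 588.33158702, 221.90753287]), 'orientation': array([ 0.26704898,  1.55435263, -0.26942067]), 'ft_force': array([-0.63620066,  0.90875234, -0.19546743]), 'moment': array([-0.01849613, -0.00535339,  0.04121164]), 'width': 88.01636749472524}
scene {'fx': 483.65576245716176, 'fy': 483.65576245716176, 'cx': 260.63192455383506, 'cy': 184.18741741374888, 'view': array([[ 8.68459147e-01, -4.95445337e-01, -1.76813263e-02,
        -4.49656316e+02],
       [ 2.46223507e-01,  4.00097378e-01,  8.82777476e-01,
        -1.62121524e+02],
       [-4.30293732e-01, -7.71009732e-01,  4.69458516e-01,
        -1.07321852e+03],
       [ 0.00000000e+00,  0.00000000e+00,  0.00000000e
[... 256 characters left out ...]
-02,  4.61303674e-01,  8.85085501e-01,
        -7.95459024e+01],
       [-7.66254497e-02, -8.81970994e-01,  4.65033017e-01,
        -1.18576299e+03],
       [ 0.00000000e+00,  0.00000000e+00,  0.00000000e+00,
         1.00000000e+00]])}
wrist {'fx': 297.3186396354542, 'fy': 297.3186396354542, 'cx': 254.4805912956495, 'cy': 193.51123290787478, 'T_tool_cam': array([[ 4.16116365e-04,  2.48239207e-01, -9.68698675e-01,
        -1.62499345e+02],
       [ 9.99999553e-01, -9.25572985e-04,  1.92374245e-04,
        -8.09309564e-01],
       [-8.48846494e-04, -9.68698322e-01, -2.48239481e-01,
        -6.58955527e+01],
       [ 0.00000000e+00,  0.00000000e+00,  0.00000000e+00,
         1.00000000e+00]])}
```

View pics/scene0.png

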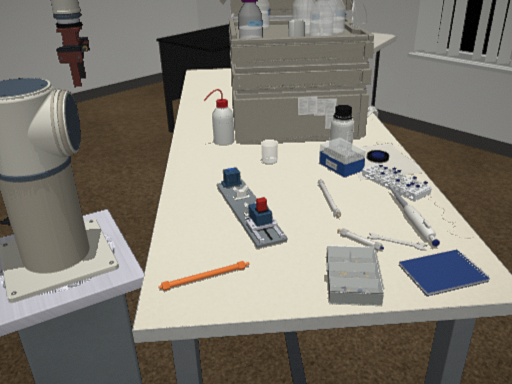

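View pics/side0.png

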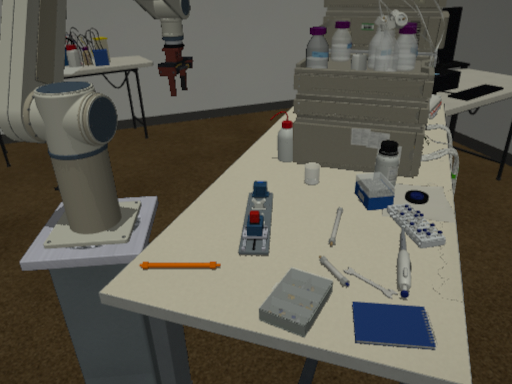

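View pics/wrist0.png

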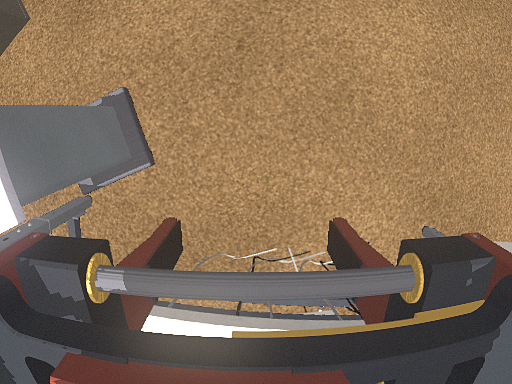

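The scene view shows the holder from about (230,178) to (270,235) with its red grip at (262,204). One column is at (329,197), a shorter one at (360,240), and the orange look-alike is at (205,275). Next I'll enlarge these areas.

Run:
```python
import cv2,numpy as np
a=cv2.imread("pics/scene0.png");b=cv2.imread("pics/side0.png")
cv2.imwrite("pics/sz.png",cv2.resize(a[155:255,205:395],None,fx=4,fy=4,interpolation=cv2.INTER_CUBIC))
cv2.imwrite("pics/dz.png",cv2.resize(b[170:290,225:425],None,fx=4,fy=4,interpolation=cv2.INTER_CUBIC))
```

```text
(no output)
```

View pics/sz.png

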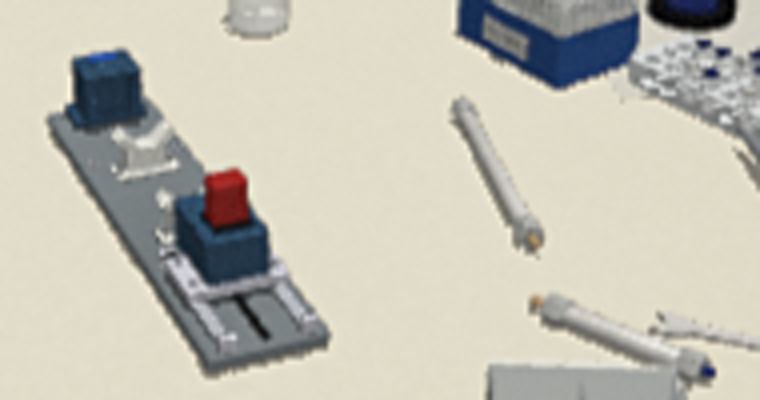

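View pics/dz.png

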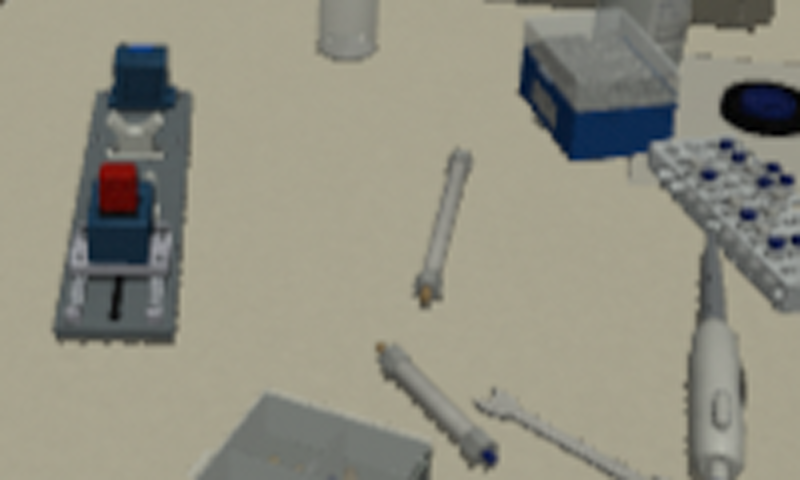

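```bash
cat > h.py <<'E'
import numpy as np,cv2
from scipy.spatial.transform import Rotation as R
from workcell import ctrl,get_image,calibration
def ray(n,u,v,pose=None):
    c=calibration(n)
    if n!="wrist":
        d=np.array([(u-c["cx"])/c["fx"],-(v-c["cy"])/c["fy"],-1.]);V=c["view"];Rm=V[:3,:3]
        return -Rm.T@V[:3,3],Rm.T@d
    x=(u-c["cx"])/c["fx"];y=(v-c["cy"])/c["fy"];r=np.hypot(x,y);s=np.sin(r)/max(r,1e-9)
    d=np.array([x*s,-y*s,-np.cos(r)]);T=c["T_tool_cam"]
    p,q=pose;Rt=R.from_rotvec(q).as_matrix()
    return Rt@T[:3,3]+p,Rt@T[:3,:3]@d
def onz(n,u,v,z,pose=None):
    o,d=ray(n,u,v,pose);return o+d*(z-o[2])/d[2]
def tri(a,b):
    (o1,d1),(o2,d2)=a,b
    A=np.zeros((3,3));B=np.zeros(3)
    for o,d in(a,b):
        d=d/np.linalg.norm(d);P=np.eye(3)-np.outer(d,d);A+=P;B+=P@o
    return np.linalg.solve(A,B)
def proj(n,p,pose=None):
    c=calibration(n);p=np.asarray(p,float)
    if n!="wrist":
        q=c["view"][:3,:3]@p+c["view"][:3,3]
        return np.array([c["cx"]+c["fx"]*q[0]/-q[2],c["cy"]-c["fy"]*q[1]/-q[2]])
    T=c["T_tool_cam"];Rt=R.from_rotvec(pose[1]).as_matrix()
    q=T[:3,:3].T@(Rt.T@(p-pose[0])-T[:3,3]);x,y,z=q[0],-q[1],-q[2]
    h=np.hypot(x,y);th=np.arctan2(h,z);return np.array([c["cx"]+c["fx"]*th*x/h,c["cy"]+c["fx"]*th*y/h])
def pose():
    o=ctrl.get_obs();return o["ee_pos"],o["orientation"]
E
python3 - <<'E'
from h import *
S=lambda x,y:(205+x/4,155+y/4); D=lambda x,y:(225+x/4,170+y/4)
A=onz("scene",*S(458,102),8);B=onz("scene",*S(536,246),8);print("long scene",A,B,np.linalg.norm(A-B))
A=onz("side",*D(461,155),8);B=onz("side",*D(425,303),8);print("long side",A,B,np.linalg.norm(A-B))
A=onz("side",*D(380,347),8);B=onz("side",*D(489,459),8);print("short side",A,B,np.linalg.norm(A-B))
# grip top centre
print("grip top",tri(ray("scene",*S(226,175)),ray("side",*D(118,170))))
# plate near corners
a=onz("side",*D(58,332),14);b=onz("side",*D(175,335),14);print("plate",a,b,np.linalg.norm(a-b))
a=onz("scene",*S(208,365),14);b=onz("scene",*S(328,333),14);print("plate",a,b,np.linalg.norm(a-b))
a=onz("scene",*S(50,118),14);print(a);a=onz("side",*D(98,93),14);b=onz("side",*D(192,93),14);print(a,b)
print("blue",tri(ray("scene",*S(104,56)),ray("side",*D(140,48))))
print(R.from_rotvec(pose()[1]).as_matrix())
E
```

```text
long scene [698.70409783 -16.57015118   8.        ] [ 627.25193877 -196.77826826    8.        ] 193.85658744516192
long side [702.54097117 -18.04613586   8.        ] [ 631.24224432 -200.06342907    8.        ] 195.48351204042714
short side [ 593.06322032 -242.44924706    8.        ] [ 630.0523094  -351.71651545    8.        ] 115.35826217389666
grip top [ 443.93463986 -136.55487356   83.0451411 ]
plate [ 399.13800824 -211.16725216   14.        ] [ 470.01241993 -223.12033098   14.        ] 71.87529704517002
plate [ 389.34176707 -209.34838833   14.        ] [ 462.95796533 -217.41472331   14.        ] 74.05680527303493
[439.17307828 101.88928594  14.        ]
[445.09622608 104.39177918  14.        ] [517.95061432  94.58394364  14.        ]
blue [477.88752125  91.83454852  56.37582532]
[[-3.91989386e-04  3.35178591e-01  9.42154530e-01]
 [-1.04294408e-03  9.42153953e-01 -3.35178820e-01]
 [-9.99999379e-01 -1.11400103e-03 -1.97418228e-05]]
```

Emit:
move_arm([
  [20, -60, 10, 0.05, -1],
  [40, -120, 20, 0.1, -1],
  [60, -180, 30, 0.19, -1],
  [80, -240, 40, 0.19, -1],
  [100, -300, 40, 0.19, -1],
  [120, -360, 40, 0.19, -1],
  [145, -420, 40, 0.19, -1],
  [170, -480, 40, 0.19, -1],
  [195, -540, 40, 0.19, -1],
  [220, -595, 40, 0.19, -1],
  [231, -650, 40, 0.19, -1],
  [231, -650, 40, 0.19, -1],
])

```text
t: 1.65
ee_pos: [440.9, -64.9, 262.0]
orientation: [0.122, 1.567, -0.125]
ft_force: [-0.5, 0.8, 0.3]
width: 87.9
```

Run:
```python
from h import *
p=pose();im=get_image("wrist");cv2.imwrite("pics/w1.png",im);np.savez("w1.npz",p=p[0],q=p[1]);print(p,ctrl.get_obs()["t"])
print(R.from_rotvec(p[1]).as_matrix())
```

```text
(array([440.86534042, -64.89073448, 261.99113699]), array([ 0.12215657,  1.56718972, -0.1246637 ])) 1.7
[[-4.47940024e-05  1.56515399e-01  9.87675518e-01]
 [-1.59617337e-03  9.87674249e-01 -1.56515270e-01]
 [-9.99998725e-01 -1.58351230e-03  2.05583828e-04]]
```

View pics/w1.png

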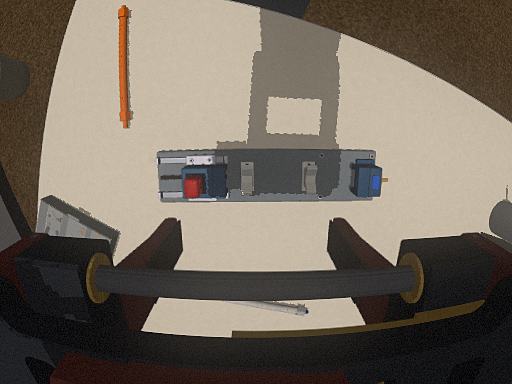

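Wrist view: holder runs from (158,175) to (380,175), with the red grip at (192,187), saddles at (247,178) and (310,178), and the end block at (370,180). The long column's one end shows at (305,310).

Run:
```python
import cv2
a=cv2.imread("pics/w1.png")
cv2.imwrite("pics/w1z.png",cv2.resize(a[140:215,145:400],None,fx=3.1,fy=3.1,interpolation=cv2.INTER_CUBIC))
cv2.imwrite("pics/w1y.png",cv2.resize(a[285:330,200:330],None,fx=5,fy=5,interpolation=cv2.INTER_CUBIC))
```

```text
(no output)
```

View pics/w1z.png

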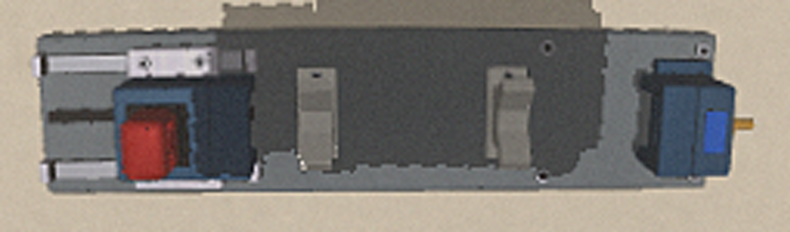

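View pics/w1y.png

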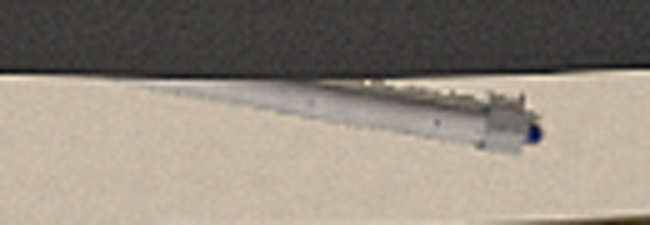

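Run:
```python
from h import *
f=np.load("w1.npz");P=(f["p"],f["q"])
W=lambda x,y:(145+(x+.5)/3.1-.5,140+(y+.5)/3.1-.5)
c=[onz("wrist",*W(*k),14,P) for k in((38,35),(48,190),(705,188),(715,33))]
for k in c:print(k.round(1))
n=np.linalg.norm
print([round(n(c[i]-c[(i+1)%4]),1) for i in range(4)],[np.arctan2(-(b-a)[0],(b-a)[1]) for a,b in((c[0],c[3]),(c[1],c[2]))])
cen=sum(c)/4;print("centre",cen)
th=np.mean([np.arctan2(-(b-a)[0],(b-a)[1]) for a,b in((c[0],c[3]),(c[1],c[2]))])
Y=np.array([-np.sin(th),np.cos(th),0]);X=np.array([np.cos(th),np.sin(th),0])
def hol(p):d=p-cen;return np.array([d@X,d@Y,p[2]]).round(1)
g=onz("wrist",*W(148,154),89,P)
g=sum(onz("wrist",*W(*k),89,P) for k in((123,127),(166,122),(168,176),(126,180)))/4
print("grip",g,hol(g))
for nm,k,z in(("blockR",(735,130),58),("sad1",(316,68),46),("sad1b",(316,168),46),("mark",(716,132),58)):
    p=onz("wrist",*W(*k),z,P);print(nm,p.round(1),hol(p))
print("end", onz("wrist",200+541/5,285+133/5,8,P))
# lips
for (k,z) in (((300,70),46),((335,70),46),((300,168),46),((333,168),46),((488,68),46),((530,78),46),((498,165),46),((532,165),46)):
    p=onz("wrist",*W(*k),z,P);print(k,hol(p))
```

```text
[ 395.2 -201.1   14. ]
[ 468.8 -212.9   14. ]
[517.4 101.5  14. ]
[442.3 112.   14. ]
[np.float64(74.5), np.float64(318.1), np.float64(75.8), np.float64(316.6)] [np.float64(-0.14909108670614077), np.float64(-0.15322353023602497)]
centre [455.91844715 -50.12178054  14.        ]
grip [ 442.81202702 -141.63170747   89.        ] [  0.8 -92.4  89. ]
blockR [478.3 100.5  58. ] [ -0.5 152.2  58. ]
sad1 [427.8 -74.7  46. ] [-24.1 -28.5  46. ]
sad1b [470.  -81.5  46. ] [ 18.7 -28.9  46. ]
mark [477.9  91.3  58. ] [  0.4 143.1  58. ]
end [703.961569   -13.74443992   8.        ]
(300, 70) [-23.3 -35.1  46. ]
(335, 70) [-23.2 -20.6  46. ]
(300, 168) [ 18.7 -35.7  46. ]
(333, 168) [ 18.7 -21.7  46. ]
(488, 68) [-24.1  43.2  46. ]
(530, 78) [-20.   61.3  46. ]
(498, 165) [17.7 48.8 46. ]
(532, 165) [17.8 63.7 46. ]
```

Emit:
move_arm([
  [1, -50, -35, 0.005, -1],
  [2, -76, -95, 0.005, -1],
  [2, -76, -150, 0.005, -1],
  [2, -76, -185, 0.005, -1],
  [2, -76, -197, 0.005, -1],
  [2, -76, -197, 0.005, -1],
])

```text
t: 2.45
ee_pos: [442.5, -138.7, 64.9]
orientation: [0.117, 1.569, -0.118]
ft_force: [0.1, -0.2, 0.6]
width: 88.0
```

Run:
```python
from h import *
p=pose();cv2.imwrite("pics/w2.png",get_image("wrist"));b=get_image("side")
cv2.imwrite("pics/d2.png",cv2.resize(b[130:290,180:340],None,fx=3.5,fy=3.5,interpolation=cv2.INTER_CUBIC));print(p)
```

```text
(array([ 442.45623738, -138.69485313,   64.88474997]), array([ 0.11668561,  1.56906904, -0.11810177]))
```

View pics/w2.png

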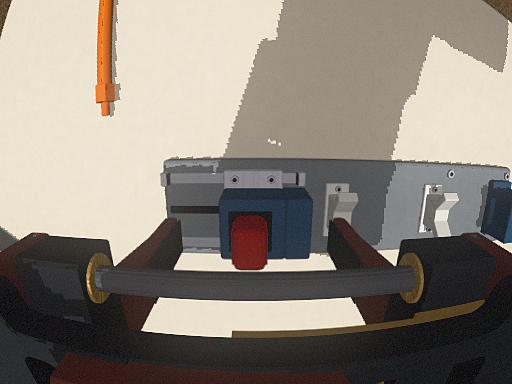

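View pics/d2.png

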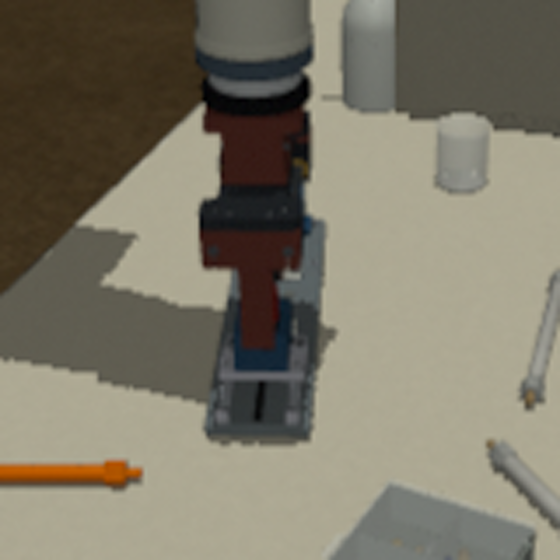

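The red grip (250,240 in the wrist view) stands between the open fingers, so I'll close on it and pull.

Emit:
move_arm([
  [0, 0, 0, 0, 0.3],
  [0, 0, 0, 0, 1],
  [0, 0, 0, 0, 1],
  [0, 0, 0, 0, 1],
  [0, 0, 0, 0, 1],
  [0, 0, 0, 0, 1],
])

```text
t: 3.3
ee_pos: [443.4, -139.4, 66.0]
orientation: [0.116, 1.566, -0.119]
ft_force: [0.3, 0.1, 0.1]
width: 31.1
```

Emit:
move_arm([
  [-1.5, -10, 0, 0, 1],
  [-3, -20, 0, 0, 1],
  [-4.5, -30, 0, 0, 1],
  [-5.6, -37, 0, 0, 1],
  [-5.6, -37, 0, 0, 1],
])

```text
t: 3.92
ee_pos: [437.5, -177.5, 65.9]
orientation: [0.116, 1.566, -0.12]
ft_force: [-1.9, -2.5, -0.2]
width: 17.7
```

Emit:
move_arm([
  [-0.5, -3, 0, 0, 1],
  [-0.9, -6, 0, 0, 1],
  [-0.9, -6, 0, 0, 1],
])

```text
t: 4.3
ee_pos: [437.0, -181.0, 65.9]
orientation: [0.12, 1.567, -0.118]
ft_force: [6.3, 19.8, 1.7]
width: 17.8
```

Run:
```python
from h import *
p=pose();cv2.imwrite("pics/w3.png",get_image("wrist"));print(p,ctrl.get_obs()["ft_force"])
```

```text
(array([ 436.96230895, -181.01539344,   65.90037458]), array([ 0.12003462,  1.56656001, -0.11829842])) [ 6.0083856  19.52090733  1.93754815]
```

View pics/w3.png

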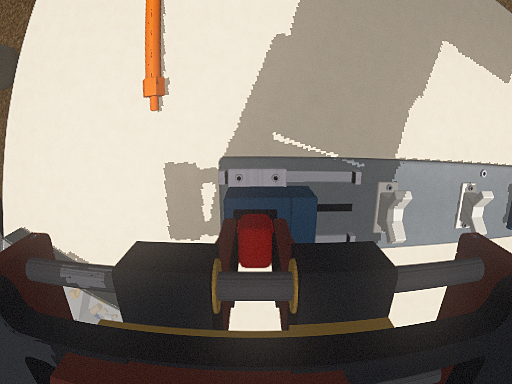

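Now at the open stop: 20 N reaction, and the TCP's holder y of -132 matches the expected value. I'll release, rise and look at the column.

Emit:
move_arm([
  [0.2, 1, 0, 0, 0.3],
  [0.2, 1, 0, 0, -1],
  [0.2, 1, 0, 0, -1],
  [0.2, 1, 0, 0, -1],
  [0.2, 1, 45, 0, -1],
  [20, 5, 90, -0.18, -1],
  [55, 10, 110, -0.36, -1],
  [90, 15, 134, -0.54, -1],
  [130, 20, 134, -0.72, -1],
  [170, 26, 134, -0.9, -1],
  [208, 26, 134, -1.08, -1],
  [208, 26, 134, -1.26, -1],
])

```text
t: 5.85
ee_pos: [647.2, -155.1, 199.5]
orientation: [1.095, 1.276, -1.094]
ft_force: [0.6, 0.4, -0.3]
width: 87.8
```

Emit:
move_arm([
  [0, 0, 0, -0.18, -1],
  [0, 0, 0, -0.36, -1],
  [0, 0, 0, -0.53, -1],
  [0, 0, 0, -0.53, -1],
])

```text
t: 6.35
ee_pos: [647.0, -155.3, 199.3]
orientation: [1.479, 1.006, -1.479]
ft_force: [0.5, 0.4, 0.4]
width: 88.0
```

Run:
```python
from h import *
p=pose();cv2.imwrite("pics/w4.png",get_image("wrist"));np.savez("w4.npz",p=p[0],q=p[1]);print(p,ctrl.get_obs()["t"],ctrl.get_obs()["qpos"])
print(R.from_rotvec(p[1]).as_matrix())
cv2.imwrite("pics/s4.png",get_image("scene"))
```

```text
(array([ 646.99004013, -155.26482594,  199.30670564]), array([ 1.47878317,  1.0056359 , -1.47929382])) 6.4 [-0.25255494  0.50603648  1.5531858  -0.00187072  1.08081701  0.12098921]
[[ 0.00105053  0.93063276 -0.36595295]
 [-0.00204869 -0.36595039 -0.93063211]
 [-0.99999735  0.00172738  0.00152214]]
```

View pics/w4.png

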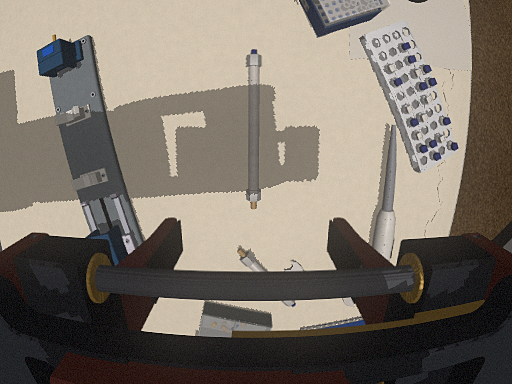

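View pics/s4.png

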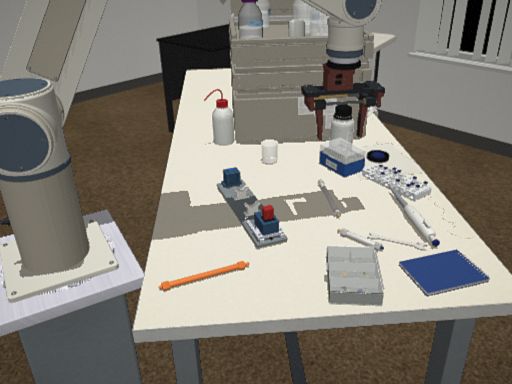

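The wrist view now shows the whole long column: blue tip at (254,50), brass tip at (253,207). The clamp block is against the holder's open end.

Run:
```python
from h import *
f=np.load("w4.npz");P=(f["p"],f["q"])
a=cv2.imread("pics/w4.png")
cv2.imwrite("pics/w4z.png",cv2.resize(a[40:215,225:285],None,fx=3.4,fy=3.4,interpolation=cv2.INTER_CUBIC))
A=onz("wrist",254,50,8,P);B=onz("wrist",253.3,208,8,P);print(A,B,np.linalg.norm(A-B),(A+B)/2,np.arctan2(-(A-B)[0],(A-B)[1]))
```

```text
[703.1178448  -16.32214209   8.        ] [ 631.88526504 -195.44606367    8.        ] 192.76789075267732 [ 667.50155492 -105.88410288    8.        ] -0.37849792693692835
```

View pics/w4z.png

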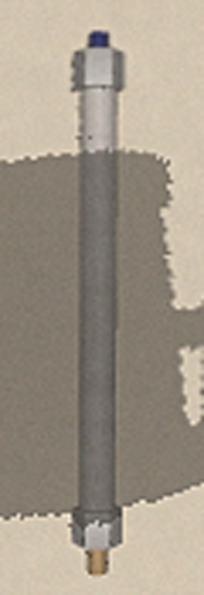

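Emit:
move_arm([
  [10, 25, -40, -0.003, -1],
  [20.5, 49, -90, -0.003, -1],
  [20.5, 49, -145, -0.003, -1],
  [20.5, 49, -180, -0.003, -1],
  [20.5, 49, -195.5, -0.003, -1],
  [20.5, 49, -195.5, -0.003, -1],
])

```text
t: 7.2
ee_pos: [667.5, -106.3, 3.5]
orientation: [1.479, 1.006, -1.48]
ft_force: [-0.4, -0.0, 0.1]
width: 87.6
```

Run:
```python
from h import *
p=pose();cv2.imwrite("pics/w5.png",get_image("wrist"));print(p,ctrl.get_obs()["ft_force"])
```

```text
(array([ 667.45146093, -106.27611082,    3.53540686]), array([ 1.47851552,  1.00618415, -1.47975873])) [ 0.11313128 -0.07868781  0.34588142]
```

View pics/w5.png

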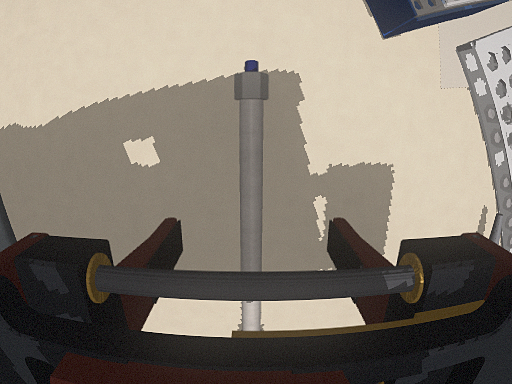

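The column (col 251) lies between the fingers (181 to 330), so I'll close and lift.

Emit:
move_arm([
  [0, 0, 0, 0, 0.3],
  [0, 0, 0, 0, 0.8],
  [0, 0, 0, 0, 1],
  [0, 0, 0, 0, 1],
  [0, 0, 0, 0, 1],
  [0, 0, 0, 0, 1],
  [0, 0, 0, 0, 1],
  [0, 0, 0, 0, 1],
])

```text
t: 8.25
ee_pos: [667.7, -106.3, 4.5]
orientation: [1.479, 1.006, -1.479]
ft_force: [-1.5, 0.1, 1.5]
width: 11.8
```

Emit:
move_arm([
  [0, 0, 15, 0, 1],
  [0, 0, 45, 0, 1],
  [0, 0, 90, 0, 1],
  [0, 0, 130, 0, 1],
  [0, 0, 130, 0, 1],
])

```text
t: 8.88
ee_pos: [670.4, -106.8, 139.2]
orientation: [1.483, 1.0, -1.473]
ft_force: [0.1, -0.0, -2.4]
width: 11.7
```

Run:
```python
from h import *
p=pose();cv2.imwrite("pics/w6.png",get_image("wrist"));np.savez("w6.npz",p=p[0],q=p[1]);cv2.imwrite("pics/d6.png",get_image("side"));print(p,ctrl.get_obs()["ft_force"])
print(R.from_rotvec(p[1]).as_matrix())
```

```text
(array([ 670.37062884, -106.78487572,  139.17295017]), array([ 1.48279103,  0.99969326, -1.47308356])) [-1.10049966  0.15531582 -2.33298324]
[[ 8.82233608e-03  9.30473483e-01 -3.66253006e-01]
 [-3.30982806e-03 -3.66238081e-01 -9.30515294e-01]
 [-9.99955605e-01  9.42155313e-03 -1.51368197e-04]]
```

View pics/w6.png

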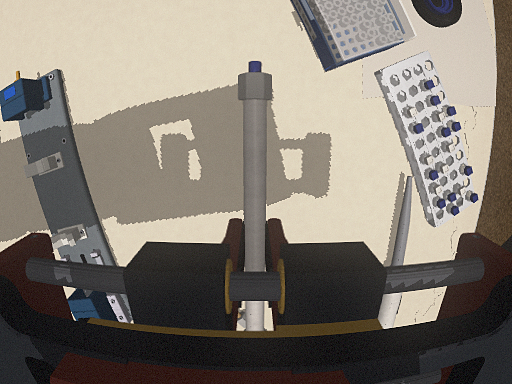

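View pics/d6.png

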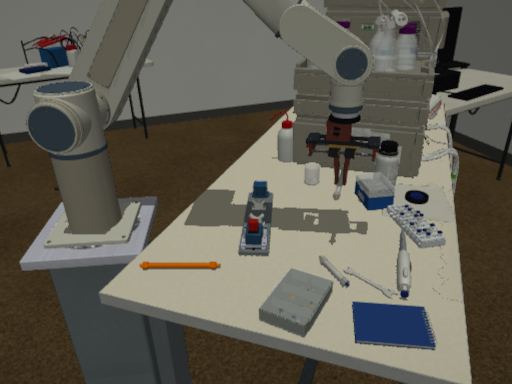

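Width reads 11.8, less than the 14 mm tube. I'll check how the column hangs in the fingers before going on.

Run:
```python
from h import *
f=np.load("w6.npz");P=(f["p"],f["q"])
d=np.array([.3662,.9305,0])
for off in(-5,0,4.5,10):
  c=P[0]+[0,0,off]
  print(off,[proj("wrist",c+97*d*s,P).round(1) for s in(1,)],[proj("side",c+97*d*s).round(1) for s in(1,-1)])
a=cv2.imread("pics/w6.png");b=cv2.imread("pics/d6.png")
cv2.imwrite("pics/w6z.png",np.hstack([cv2.resize(a[50:170,225:285],None,fx=5,fy=5,interpolation=cv2.INTER_CUBIC),cv2.resize(b[140:215,310:370],(480,600),interpolation=cv2.INTER_CUBIC)]))
```

```text
-5 [array([251.7,  65.5])] [array([344.3, 169. ]), array([335.4, 201.2])]
0 [array([251.7,  63.8])] [array([344.4, 167.3]), array([335.5, 199.3])]
4.5 [array([251.8,  62.3])] [array([344.5, 165.8]), array([335.7, 197.7])]
10 [array([251.8,  60.3])] [array([344.7, 164. ]), array([335.8, 195.6])]
```

View pics/w6z.png

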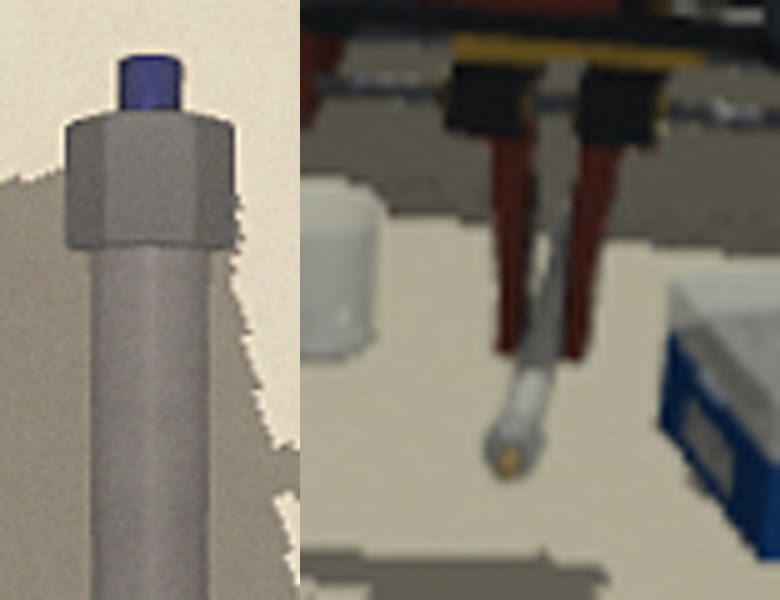

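The column hangs level: the side view puts the brass tip at (336,198), predicted (335.7,197.7). Carrying it over the saddles now.

Emit:
move_arm([
  [-20, 7, 5, 0.05, 1],
  [-55, 18, 5, 0.1, 1],
  [-95, 30, 5, 0.15, 1],
  [-135, 43, 5, 0.2, 1],
  [-175, 56, 5, 0.224, 1],
  [-205, 65, 3, 0.224, 1],
  [-213, 67, 0, 0.224, 1],
  [-213, 67, -25, 0.224, 1],
  [-213, 67, -50, 0.224, 1],
  [-213, 67, -70, 0.224, 1],
  [-213, 67, -70, 0.224, 1],
])

```text
t: 10.35
ee_pos: [454.0, -39.4, 62.9]
orientation: [1.318, 1.134, -1.322]
ft_force: [0.9, 0.4, -1.8]
width: 11.5
```

Run:
```python
from h import *
p=pose();cv2.imwrite("pics/w7.png",get_image("wrist"));np.savez("w7.npz",p=p[0],q=p[1]);b=get_image("side");s=get_image("scene");print(p,ctrl.get_obs()["ft_force"],ctrl.get_obs()["t"])
print(R.from_rotvec(p[1]).as_matrix()[:,1])
cv2.imwrite("pics/d7.png",np.hstack([cv2.resize(b[150:265,210:300],(360,460),interpolation=cv2.INTER_CUBIC),cv2.resize(s[150:265,205:295],(360,460),interpolation=cv2.INTER_CUBIC)]))
```

```text
(array([453.97413591, -39.36790187,  62.94556094]), array([ 1.31788645,  1.13401577, -1.32150645])) [-0.09216661 -0.20138549 -1.6462019 ] 10.5
[ 0.98859732 -0.15057635 -0.00144736]
```

View pics/w7.png

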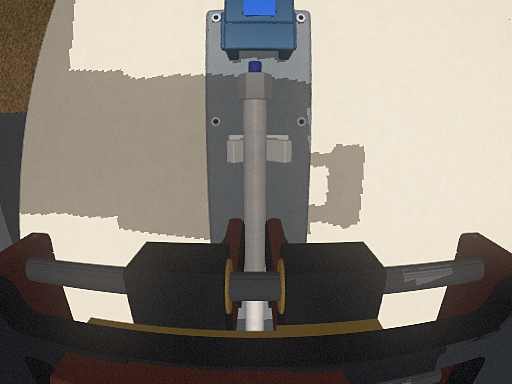

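View pics/d7.png

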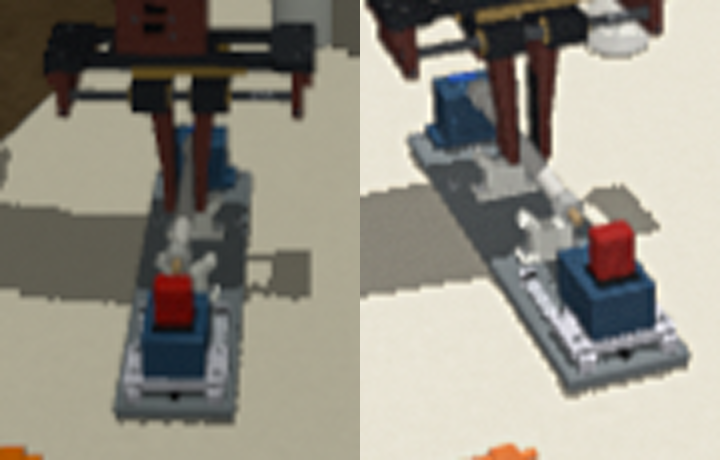

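The column (col 255) is about 4.5 px left of the saddle centre (cols 228–291), roughly 3 mm. That agrees with my calculated target of x=457.5, so I'll correct it while lowering.

Emit:
move_arm([
  [3.4, -0.3, -4, 0, 1],
  [3.4, -0.3, -12, 0, 1],
  [3.4, -0.3, -20, 0, 1],
  [3.4, -0.3, -22, 0, 1],
  [3.4, -0.3, -22, 0, 1],
])

```text
t: 11.12
ee_pos: [458.3, -39.7, 42.7]
orientation: [1.319, 1.132, -1.319]
ft_force: [0.5, 0.1, -1.7]
width: 11.4
```

Run:
```python
from h import *
p=pose();cv2.imwrite("pics/w8.png",get_image("wrist"));print(p,ctrl.get_obs()["ft_force"])
```

```text
(array([458.34334409, -39.70101378,  42.65119122]), array([ 1.31924662,  1.13151551, -1.31894692])) [ 0.28242077 -0.21767825 -2.09849765]
```

View pics/w8.png

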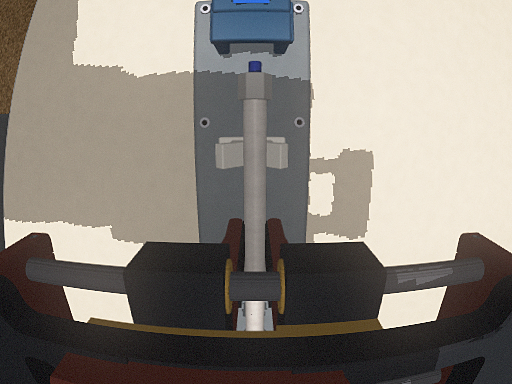

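Saddle centre is now col 252 and the column col 255, about 1 mm over. The blue tip is clear of the hood. Lowering gently.

Emit:
move_arm([
  [-1, 0.1, -2, 0, 1],
  [-1, 0.1, -4, 0, 1],
  [-1, 0.1, -5, 0, 1],
  [-1, 0.1, -5, 0, 1],
])

```text
t: 11.68
ee_pos: [457.5, -39.6, 37.9]
orientation: [1.319, 1.131, -1.319]
ft_force: [-0.5, 0.3, -0.3]
width: 12.0
```

Emit:
move_arm([
  [0, 0, -1, 0, 1],
  [0, 0, -2, 0, 1],
  [0, 0, -2, 0, 1],
])

```text
t: 12.05
ee_pos: [457.6, -39.6, 37.5]
orientation: [1.32, 1.131, -1.318]
ft_force: [-6.7, -0.4, 26.3]
width: 11.3
```

Seated: 26 N upward at z=37.5. I'll ease the load, release and rise straight up.

Emit:
move_arm([
  [0, 0, 0.3, 0, 1],
  [0, 0, 0.3, 0, 0.6],
  [0, 0, 0.3, 0, 0.3],
  [0, 0, 0.3, 0, 0],
  [0, 0, 0.3, 0, -0.4],
  [0, 0, 0.3, 0, -0.4],
])

```text
t: 12.8
ee_pos: [457.6, -39.6, 37.7]
orientation: [1.32, 1.131, -1.318]
ft_force: [0.8, 0.5, 0.4]
width: 54.1
```

Run:
```python
from h import *
p=pose();cv2.imwrite("pics/w9.png",get_image("wrist"));print(p,ctrl.get_obs()["ft_force"])
b=get_image("side");s=get_image("scene")
cv2.imwrite("pics/d9.png",np.hstack([cv2.resize(b[150:265,210:300],(360,460),interpolation=cv2.INTER_CUBIC),cv2.resize(s[150:265,205:295],(360,460),interpolation=cv2.INTER_CUBIC)]))
```

```text
(array([457.59239335, -39.62771023,  37.71039252]), array([ 1.31953907,  1.13097487, -1.31840579])) [-0.02364636 -0.80997516 -0.85387049]
```

View pics/w9.png

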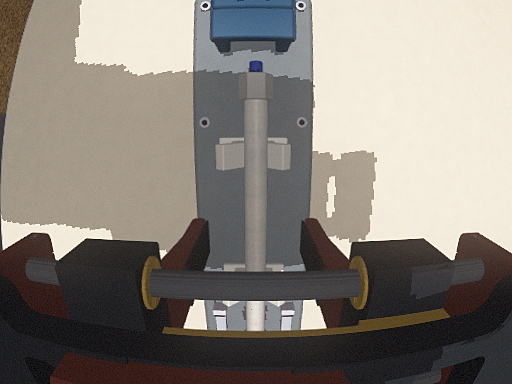

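View pics/d9.png

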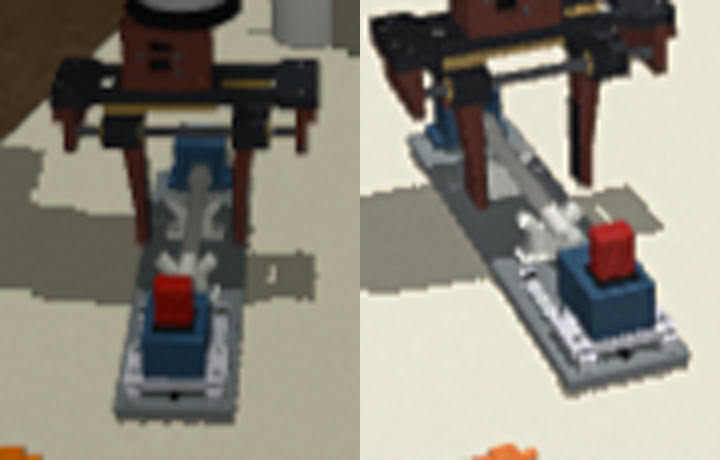

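The column lies in both saddles and the fingers are clear of it. I'll rise, turn back and return to the red grip.

Emit:
move_arm([
  [0, 0, 20, 0, -0.4],
  [0, 0, 60, 0, -1],
  [0, 0, 110, 0, -1],
  [0, -25, 112, 0.18, -1],
  [-5, -50, 112, 0.36, -1],
  [-10, -80, 112, 0.54, -1],
  [-15, -110, 112, 0.72, -1],
  [-20.5, -141.4, 112, 0.9, -1],
  [-20.5, -141.4, 112, 1.08, -1],
  [-20.5, -141.4, 112, 1.26, -1],
  [-20.5, -141.4, 112, 1.44, -1],
  [-20.5, -141.4, 112, 1.571, -1],
])

```text
t: 14.45
ee_pos: [436.9, -181.0, 149.7]
orientation: [0.117, 1.566, -0.113]
ft_force: [-0.7, 0.1, 1.1]
width: 87.6
```

Run:
```python
from h import *
p=pose();cv2.imwrite("pics/w10.png",get_image("wrist"));print(p,ctrl.get_obs()["ft_force"],ctrl.get_obs()["t"],R.from_rotvec(p[1]).as_matrix()[:,1])
```

```text
(array([ 436.92668996, -181.03995898,  149.70189458]), array([ 0.11682399,  1.56641334, -0.11269738])) [ 0.48851759  0.44899869 -0.34553416] 14.5 [0.14564605 0.98933303 0.0027159 ]
```

View pics/w10.png

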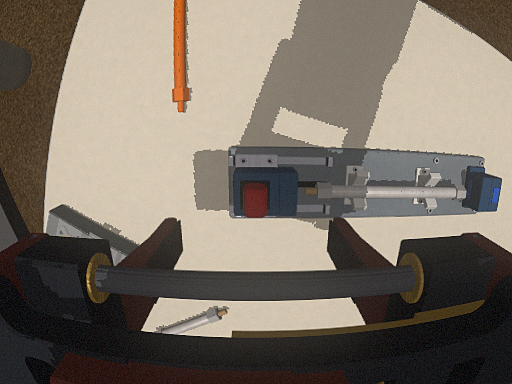

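The column lies along the saddles from brass (310,191) to the end block (467,192), and the red grip (255,198) is centred under the gripper.

Emit:
move_arm([
  [0, 0, -40, 0, -1],
  [0, 0, -75, 0, -1],
  [0, 0, -84.5, 0, -1],
  [0, 0, -84.5, 0, -1],
  [0, 0, -84.5, 0, 0.3],
  [0, 0, -84.5, 0, 1],
  [0, 0, -84.5, 0, 1],
  [0, 0, -84.5, 0, 1],
  [0, 0, -84.5, 0, 1],
  [0, 0, -84.5, 0, 1],
  [0, 0, -84.5, 0, 1],
  [0, 0, -84.5, 0, 1],
])

```text
t: 16.0
ee_pos: [437.0, -180.8, 65.2]
orientation: [0.114, 1.567, -0.109]
ft_force: [1.0, 2.9, 0.8]
width: 17.7
```

Emit:
move_arm([
  [0.6, 4, 0, 0, 1],
  [1.2, 8, 0, 0, 1],
  [1.8, 12, 0, 0, 1],
  [2.4, 16, 0, 0, 1],
  [3, 20, 0, 0, 1],
  [3.6, 24, 0, 0, 1],
  [4.2, 28, 0, 0, 1],
  [4.8, 32, 0, 0, 1],
  [5.4, 36, 0, 0, 1],
  [6.1, 40, 0, 0, 1],
  [6.1, 40, 0, 0, 1],
])

```text
t: 17.38
ee_pos: [443.1, -140.2, 65.2]
orientation: [0.114, 1.567, -0.109]
ft_force: [0.1, 0.4, -0.3]
width: 17.8
```

Emit:
move_arm([
  [0.3, 2, 0, 0, 1],
  [0.6, 4, 0, 0, 1],
  [0.9, 6, 0, 0, 1],
  [1.2, 8, 0, 0, 1],
  [1.4, 9.5, 0, 0, 1],
  [1.4, 9.5, 0, 0, 1],
])

```text
t: 18.12
ee_pos: [444.2, -133.0, 65.2]
orientation: [0.111, 1.567, -0.11]
ft_force: [-6.0, -23.9, -1.2]
width: 17.6
```

Run:
```python
from h import *
p=pose();cv2.imwrite("pics/w11.png",get_image("wrist"));print(p,ctrl.get_obs()["ft_force"])
```

```text
(array([ 444.2055508 , -133.02003364,   65.21615899]), array([ 0.1105595 ,  1.56676263, -0.1101654 ])) [ -5.90578611 -22.90704009   0.05188544]
```

View pics/w11.png

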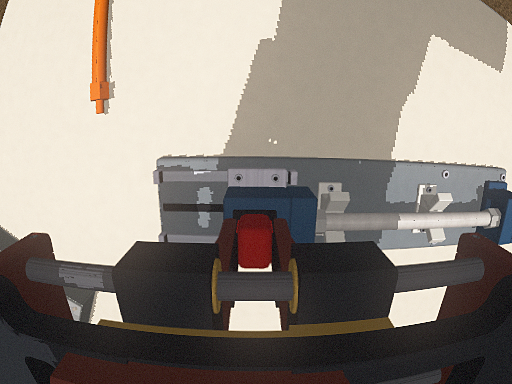

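Travel is 48.5 mm with a 24 N reaction, so the slide is at the home stop. Releasing and retreating upward.

Emit:
move_arm([
  [0, 0, 0, 0, 0.3],
  [0, 0, 0, 0, -0.5],
  [0, 0, 0, 0, -1],
  [0, 0, 0, 0, -1],
  [0, 0, 0, 0, -1],
  [0, 0, 40, 0, -1],
  [0, 0, 85, 0, -1],
  [0, 60, 140, 0, -1],
  [0, 80, 180, 0, -1],
  [0, 80, 180, 0, -1],
])

```text
t: 19.42
ee_pos: [446.4, -51.7, 249.0]
orientation: [0.108, 1.559, -0.108]
ft_force: [0.1, 0.4, -0.4]
width: 88.0
```

Run:
```python
from h import *
p=pose();a=get_image("wrist");cv2.imwrite("pics/w12.png",a);np.savez("w12.npz",p=p[0],q=p[1]);print(p,ctrl.get_obs()["ft_force"],ctrl.get_obs()["t"])
cv2.imwrite("pics/w12z.png",cv2.resize(a[135:230,140:400],None,fx=3,fy=3,interpolation=cv2.INTER_CUBIC))
cv2.imwrite("pics/s12.png",get_image("scene"))
```

```text
(array([446.44855862, -51.65215569, 249.01815362]), array([ 0.1083362 ,  1.55899769, -0.10815813])) [-0.590724    0.16036997 -0.72798255] 19.475
```

View pics/w12z.png

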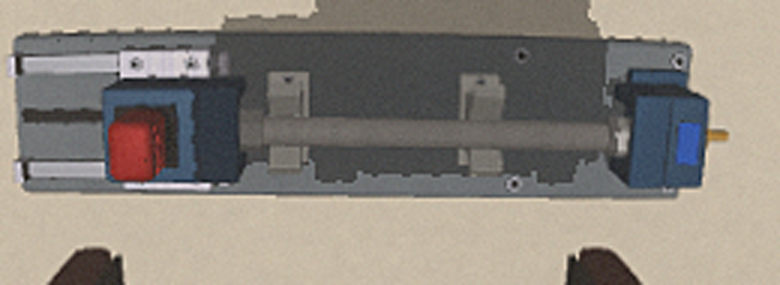

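View pics/s12.png

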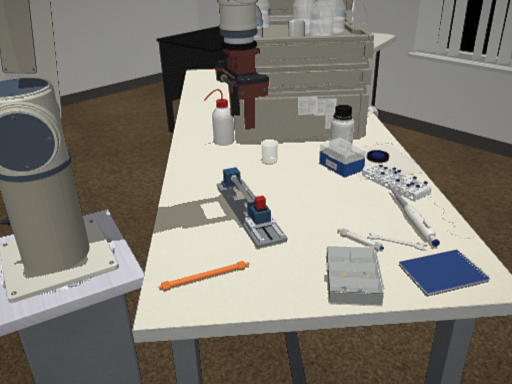

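Both column ends are under the hoods; crop: (250,128) at the clamp and (615,137) at the end block. One numeric check of the slide position before I hand in.

Run:
```python
from h import *
f=np.load("w12.npz");P=(f["p"],f["q"])
W=lambda x,y:(140+(x+.5)/3-.5,135+(y+.5)/3-.5)
cen=np.array([455.9,-50.1,0]);th=-.151;Y=np.array([-np.sin(th),np.cos(th),0]);X=np.array([np.cos(th),np.sin(th),0])
hol=lambda p:np.round([(p-cen)@X,(p-cen)@Y],1)
g=sum(onz("wrist",*W(*k),89,P) for k in((110,127),(154,122),(157,177),(112,180)))/4
print("grip",hol(g),"expect y -84; mark",hol(onz("wrist",*W(689,143),58,P)))
a=onz("wrist",*W(262,129),40,P);b=onz("wrist",*W(605,136),40,P);print("col axis",hol(a),hol(b))
```

```text
grip [  0.3 -83.8] expect y -84; mark [  0.3 143.2]
col axis [  1.5 -39. ] [  2.  110.2]
```

```bash
python3 -c "
from workcell import ctrl
print(ctrl.close_job())"
```

```text
the job is handed in; nothing more can be done
None
```

The long column is clamped in the holder with its blue end at the fixed end block, and I handed the job in at about 19.5 s of the 69 s allowed. No verdict was reported.

- **Opening the clamp:** I drew the slide back until the stop pushed back with about 20 N. The grip was then at holder y of about -132 mm, as expected.
- **Laying the column:** I lowered it until the saddles took the weight, about 26 N at contact, then let go. The pictures showed it lying in both saddles.
- **Closing the clamp:** I pushed the slide 48.5 mm (nominal 48) until the stop pushed back with about 24 N, then released it and moved clear.

**Last checks:**
- The grip measured y = -83.8 mm, against -84 expected at home.
- Both column ends were under the hoods, and its axis was within about 0.01 rad of the holder's.
- The short column and beaker looked unmoved in the last scene picture.

**Readings that disagreed:**
- While holding the 14 mm tube the gripper reported 11 to 12 mm. The column still hung level and was placed normally.
- The column's axis measured 1.5 to 2 mm off the holder's centre line. That is within the roughly 2 mm camera calibration error and the 4 mm limit.

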